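Cover the cell pot, free the sagging bolt and hold the locker gate ajar

ROBOT

A 6-joint arm with a two-finger parallel gripper is mounted at the origin on a cart in front of the work surface, level with it; the furniture and walls round the work are solid. World frame = base frame: x ahead of the robot, y to its left, z up, the work surface at z = 0. Lengths are in m, angles in rad, forces in N, time in s.
With the tool pointing down it reaches from about 0.275 to 0.875 m from the base axis. Payload 12.5 kg.
Tool frame: the origin (TCP) lies on the centre line of the jaws, within the pads' length; the fingertips stand r.finger_overhang ahead of it and the grasp point (between the pads) lies 3 mm ahead of it (r.finger_overhang is the distance from the TCP to the fingertips, in m); z points along the fingers, y is the line along which they close (so a half turn about z gives the same grasp; the last joint's range is limited). The gripper opens to 85 mm and grips with 20 to 120 N. Pads are 22 mm wide; open, the fingers measure 114 mm over their backs; the gripper's body (76 mm by 85 mm) begins 54 mm behind the grasp point. The pads swing forward as they close: fully open they stand 13 mm farther back than shut.
Start: joints at [1.183, 0.351, 1.652, -0, 1.139, -0.085], TCP at [0.164, 0.525, 0.253] pointing down, gripper open.
Joint ranges: [-2.75, 2.75], [-0.79, 2.1], [0.01, 2.65], [-1.57, 4.71], [0.07, 3.14], [-2.87, 2.87]. Speed limits (rad/s): [2.22, 2.22, 2.79, 3.14, 3.14, 3.14].

INTERFACE

Orientations are given as a unit quaternion [x, y, z, w].
In Python, from cell import r, optics gives the robot as it stands. The module is installed in compiled form; this text tells all that it offers. Calls block until the motion is done:
- r.move_to(position, orientation): joint-space move of the TCP to a pose.
- r.move_linear(position, rot=None, vel=0.15): straight line of the TCP; rot=None keeps the orientation; vel is the mean speed in m/s.
- r.set_joints(angles): joint-space move.
- r.set_gripper(opening, squeeze=None): opening from 0.0 (shut) to 1.0 (fully open); squeeze is the grip in N (None keeps the last); returns when the fingers have stopped.
- r.sleep(seconds).
- r.inverse_kinematics(position, orientation): joint angles nearest the present ones, or None.
- optics.get_image(name): name is "side" or "top" or "wrist"; returns a dict with "pixels" (480x640x3 uint8, red, green, blue), "depth" (480x640 float32, m along the optical axis (not along the pixel's ray), 0 where there is no reading), "fx", "fy", "cx", "cy" (pixels), "D" ([k1, k2, p1, p2, k3] as OpenCV has them; the pictures are not rectified), "camera_from_world" (4x4, takes a point from world to camera coordinates); the wrist camera has in their place "mount" (4x4, takes a point from camera to tool coordinates, whose origin is the TCP and whose axes are the flange's). Camera axes: x right, y down, z forward; pixel columns grow to the right and rows downward; lengths in m; the calibration is good to about 2 mm. A picture is of the moment at which its call begins: read the wrist's pose just before it.
A pose or a line that the arm cannot do raises r.PlanningError and nothing moves.
- r.hand_in(): hands the job in; it is judged then, once.
Readings, each from a call of its own:
- r.current_t(): time.
- r.current_q(): joint angles.
- r.current_qvel(): joint speeds.
- r.current_effort(): joint torques, N m.
- r.current_tool_pos(): TCP position.
- r.current_ee_rot(): TCP orientation.
- r.current_contact_force(): force on the tool from outside, world axes, zero at the start.
- r.current_torque(): the same for the moment, N m.
- r.current_opening(): opening from 0.0 (shut) to 1.0 (fully open).
- r.current_finger_force(): force on a finger pad.
Only numpy, scipy, OpenCV 4.12 (cv2) and the standard library are available. Lean on these libraries where they do the work, as an engineer would, in place of code of your own. Each camera call takes 0.05 s, during which the arm holds its last target. There are 200 camera calls.

TASK

A swollen phone battery waits in the open steel pot and is to go into the yellow quarantine locker. First set the loose lid on the pot so that it sits seated and level, and let go of it; then take the red handle of the locker's sagging bolt, lift the bolt over the bent lip of its keeper while drawing it back, swing the gate open to about 45 degrees and finish there, still gripping the red handle, because the gate springs shut if let go. Leave the phone, the flux bottle and the solder spool where they are.

Things in the scene. Friction and masses are not known exactly. Their poses are not given: they have to be found in the camera images.
- locker: yellow sheet-steel locker fixed to the bench, 150 deep (own x) x 220 wide (own y) x 115 mm high, origin at the middle of its underside, turned a little about z. Its front with the barred gate faces its own -x. Gate hinged on the right (own -y), latch post with the steel keeper on the left (own +y). Keeper: a steel channel on the post with a front wall; at its gate side an upturned bent lip, top 80 mm above the bench, behind which the bolt's drop nose hangs
- bolt: the barrel bolt on the gate's front, about 0.14 kg: a 10 mm aluminium rod along the gate, with an upright 8 mm stalk carrying the red handle. Its origin lies on the gate's hinge axis, 86 mm above the bench when the bolt is home; its axes are parallel to the locker's while the gate is closed and turn with the gate
- bolt_knob (a point): centre of the red handle of the bolt, an upright red cylinder 18 mm in diameter and 38 mm tall, centre 140 mm above the bench while the bolt hangs (25 mm above the locker's roof), free all round. In the closed gate's frame it starts 135 mm to the left (own +y) of the hinge axis and 16 mm in front of it
- hinge_axis (a point): a point on the vertical hinge axis of the gate, 140 mm above the bench, at own (-83, -105) mm of the locker; its axes are the locker's
- gate_hinge (a joint): gate angle in rad: 0 closed, grows as the free left edge swings out towards the robot (counter-clockwise seen from above), up to 1.6. A light spring always closes it (1 to 2 N at the handle)
- bolt_slide (a joint): draw of the bolt along the gate in m: 0 to 3 mm at the start, grows as the bolt is drawn towards the hinge (locker's own -y), stop at 34 mm; about 1 N of friction. The drop nose meets the lip at about 6 mm unless lifted; the bolt is free of the keeper, so that the gate can swing, from about 22 mm
- bolt_lift (a joint): lift of the bolt in its worn tall guides in m: 0 hanging (falls back by its weight), stop at 14 mm. The nose passes over the lip from about 8 mm of lift; it may sink again once drawn more than 22 mm
- pot: open steel pot, 80 mm outer diameter, 45 mm high, wall 4 mm, about 0.4 kg, loose on the bench, a small yellow cell fixed on its floor; origin at the middle of its underside
- pot_rim (a point): middle of the pot's mouth, 45 mm above the pot's underside
- lid_knob (a point): centre of the lid's grip knob (22 mm diameter, 27 mm tall). The lid is a loose aluminium disc of 86 mm diameter, 47 mm tall with its knob, about 0.12 kg; under it a 65 mm plug, 6 mm deep, drops into the pot's 72 mm mouth. The knob centre is 33 mm above the plug's underside and 27 mm above the face that sits on the rim; the disc's top is 21 mm below the knob centre
- phone_test: phone lying on the bench, 71x146x8 mm; not to be moved
- flux_bottle: steel and white flux bottle with brass needle, standing, 36 mm diameter, 86 mm tall; not to be moved
- spool: solder wire spool standing on its flange, 53 mm diameter, 30 mm tall; not to be moved
Not all that is in view belongs to the job. Leave any brown look-alike of the part that bears lid_knob alone.

How it is judged:
On the way, in this order (a step that is already met when the one before it is completed fails the run):
1. the lid sits seated and level on the pot, let go, with the gate still bolted (horizontal distance between lid_knob and pot_rim below 0.006 m and z of lid_knob in the frame of pot between 0.069 and 0.0745 m and angle between lid_knob's own z axis and vertical below 0.05 rad and contact force between the fingers and pot below 0.1 N and distance between the grasp point and lid_knob above 0.05 m and value of joint gate_hinge below 0.05 rad), for 0.2 s.
2. the bolt is lifted over the keeper's lip by its handle (value of joint bolt_lift above 0.006 m and value of joint bolt_slide below 0.014 m and value of joint gate_hinge below 0.05 rad and contact force between the fingers and bolt above 0.5 N), for 0.05 s.
At the end, for the whole second after the job is handed in: the gate is held still between 0.55 and 1.02 rad (32 to 58 degrees) open, the fingers gripping the red bolt handle; the lid is seated on the pot (within 6 mm of centre, down on the rim within about 2.5 mm, level within 0.05 rad), the pot standing on the bench (value of joint gate_hinge between 0.55 and 1.02 rad and velocity of joint gate_hinge between -0.1 and 0.1 rad/s and contact force between the fingers and bolt above 0.5 N and distance between the grasp point and bolt_knob below 0.045 m and horizontal distance between lid_knob and pot_rim below 0.006 m and z of lid_knob in the frame of pot between 0.069 and 0.0745 m and angle between lid_knob's own z axis and vertical below 0.05 rad and height (world z) of pot below 0.005 m); the arm keeps its last pose, push and grip.
It fails at once if the phone, the flux bottle or the solder spool is moved by more than 25 mm or the bottle tipped (distance of any of phone_test, flux_bottle, spool from where it was at the start of the episode above 0.025 m or angle between flux_bottle's own z axis and vertical above 0.4 rad).
It also fails if it takes over 48 s, if anything falls off the work surface, if the arm or the gripper's body presses on something with over 40 N, if the wrist force passes 120 N, or if a joint passes its speed limit or range.

## Working session

There is one attempt and no reset: what is moved stays moved. The work goes in short steps, each a Python script; the robot and the scene stay as the last script left them, time stands still between calls to the robot, and variables do not carry over. Pictures are saved under pics/ and viewed, at most 13 in all, crops included, and the job is handed in when it is done.

```bash
mkdir -p pics; cat > h.py <<'E'
import numpy as np, cv2
from scipy.spatial.transform import Rotation as R
from cell import r, optics
def grab(name,fn=None):
    p=np.array(r.current_tool_pos()); q=R.from_quat(r.current_ee_rot())
    im=optics.get_image(name)
    if name=="wrist":
        T=np.eye(4);T[:3,:3]=q.as_matrix();T[:3,3]=p
        im["wfc"]=T@np.array(im["mount"])
    else: im["wfc"]=np.linalg.inv(np.array(im["camera_from_world"]))
    im["K"]=np.array([[im["fx"],0,im["cx"]],[0,im["fy"],im["cy"]],[0,0,1.]])
    if fn: cv2.imwrite("pics/"+fn+".png",im["pixels"][:,:,::-1])
    return im
def ray(im,uv):
    n=cv2.undistortPoints(np.array(uv,float).reshape(-1,1,2),im["K"],np.array(im["D"],float)).reshape(-1,2)
    d=np.c_[n,np.ones(len(n))]@im["wfc"][:3,:3].T
    return im["wfc"][:3,3],d
def onz(im,uv,z):
    o,d=ray(im,uv); return o+d*((z-o[2])/d[:,2])[:,None]
def dep(im,uv):
    o,d=ray(im,uv); z=np.array([im["depth"][int(round(v)),int(round(u))] for u,v in uv]); return o+d*z[:,None]
def two(a,ua,b,ub):
    o1,d1=ray(a,[ua]);o2,d2=ray(b,[ub]);d1=d1[0];d2=d2[0]
    s=np.linalg.lstsq(np.c_[d1,-d2],o2-o1,rcond=None)[0]
    p1=o1+s[0]*d1;p2=o2+s[1]*d2
    return (p1+p2)/2,np.linalg.norm(p1-p2)
def down(a): # tool y axis at angle a about world z
    return (R.from_euler('z',a)*R.from_euler('x',np.pi)).as_quat()
E
python3 - <<'E'
from h import *
grab("top","top1");grab("side","side1");grab("wrist","wrist1")
print(r.finger_overhang,r.current_ee_rot(),r.current_t())
E
```

```text
0.022 [ 1.50803230e-01  9.88563705e-01 -4.19430765e-04 -1.00849664e-04] 0.15
```

View pics/top1.png

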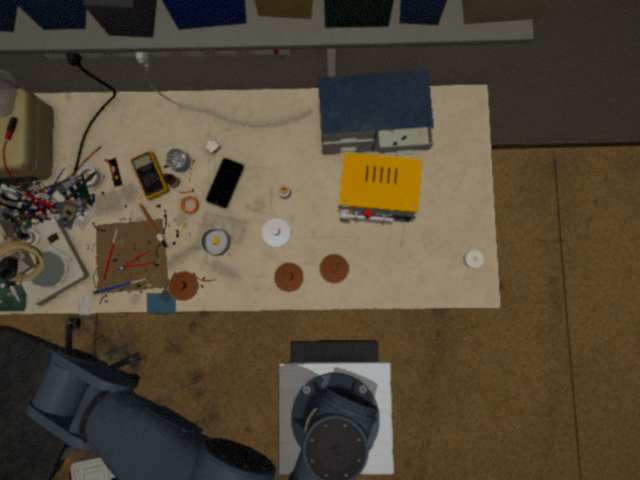

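View pics/side1.png

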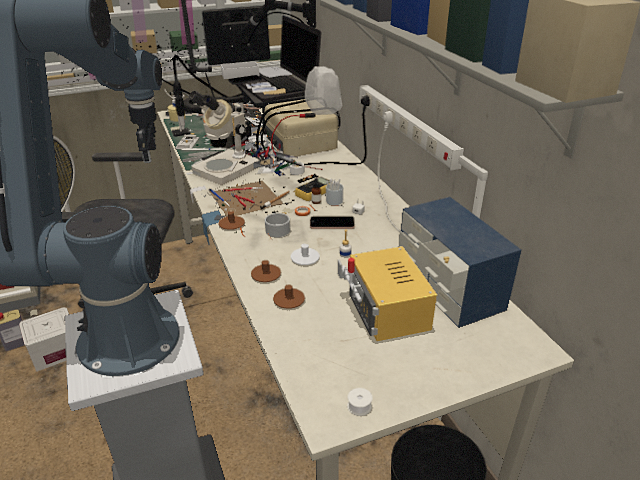

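Top: the aluminium lid is at about (276,232), the pot at (216,241), the red handle at (368,213), the locker at (380,185) and the bottle at (285,191). Side: the lid knob is at (305,250), the pot at (278,222) and the red handle at (351,265). Next I'll take rough two-view fixes.

```bash
python3 - <<'E'
from h import *
t=grab("top");s=grab("side")
print("lid",two(t,(276,232),s,(305,248)))
print("pot",onz(t,[(216,241)],.045))
def red(im,x0,x1,y0,y1):
    p=im["pixels"].astype(int);m=(p[...,0]>110)&(p[...,1]<70)&(p[...,2]<70)
    k=np.zeros_like(m);k[y0:y1,x0:x1]=1;ys,xs=np.nonzero(m&k);return xs.mean(),ys.mean(),len(xs)
a=red(t,350,385,200,225);b=red(s,335,365,250,285);print(a,b,two(t,a[:2],s,b[:2]))
# yellow roof
p=t["pixels"].astype(int);m=((p[...,0]>150)&(p[...,2]<60)&(p[...,1]>100)).astype(np.uint8);m[:,:330]=0
c=max(cv2.findContours(m,0,2)[0],key=cv2.contourArea);rc=cv2.minAreaRect(c);bp=cv2.boxPoints(rc);print(bp);print(onz(t,bp,.115))
w=grab("wrist");print(w["wfc"])
print("bottle",onz(t,[(285,191)],.086),"phone",onz(t,[(225,183)],.008), "brown",onz(t,[(289,277),(334,268),(183,286)],.02))
E
```

```text
lid (array([0.52555478, 0.16135408, 0.03811884]), np.float64(0.007159529724474395))
pot [[0.49761132 0.3345803  0.045     ]]
(np.float64(367.8235294117647), np.float64(212.64705882352942), 34) (np.float64(350.90588235294115), np.float64(265.4470588235294), 85) (array([ 0.55710973, -0.09755464,  0.13833619]), np.float64(0.0004654058054654378))
[[338.68033 203.5164 ]
 [343.37704 151.85246]
 [422.541   159.04918]
 [417.84427 210.71312]]
[[ 0.58825308 -0.01948497  0.115     ]
 [ 0.73511101 -0.03506455  0.115     ]
 [ 0.71009797 -0.25466381  0.115     ]
 [ 0.56451038 -0.23630131  0.115     ]]
[[ 2.98305264e-01  9.13612510e-01  2.76271878e-01  9.29879284e-02]
 [ 9.54470511e-01 -2.85500174e-01 -8.64620979e-02  5.47601869e-01]
 [-1.17184900e-04  2.89485460e-01 -9.57182404e-01  3.72410707e-01]
 [ 0.00000000e+00  0.00000000e+00  0.00000000e+00  1.00000000e+00]]
bottle [[0.63236772 0.13159778 0.086     ]] phone [[0.67673401 0.31846604 0.008     ]] brown [[ 0.39264734  0.12652718  0.02      ]
 [ 0.41686859 -0.00397564  0.02      ]
 [ 0.37103858  0.43353373  0.02      ]]
```

View pics/wrist1.png

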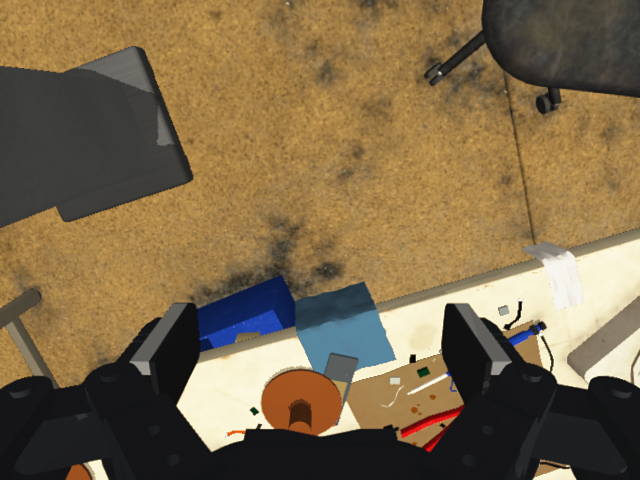

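The wrist view shows only the bench edge and a brown decoy lid at (300,400). The camera sits on the tool's +x side. I'll take two wrist views over the lid and pot.

```bash
python3 - <<'E'
from h import *
r.move_to([0.44,0.24,0.22],down(np.pi)); print(r.current_t(),r.current_q())
grab("wrist","w2")
r.move_linear([0.50,0.24,0.22],vel=.1)
w=grab("wrist","w3");print(w["fx"],w["D"],r.current_t())
a=cv2.imread("pics/w2.png");b=cv2.imread("pics/w3.png")
cv2.imwrite("pics/w23.png",cv2.resize(np.vstack([a,b]),(400,600)))
E
```

```text
1.775 [ 4.07658726e-01  3.02487364e-01  1.81083453e+00  1.69393892e-04
  1.02812622e+00 -1.16359754e+00]
417.70478040661504 [-0.04853068  0.          0.          0.          0.        ] 2.625
```

View pics/w3.png

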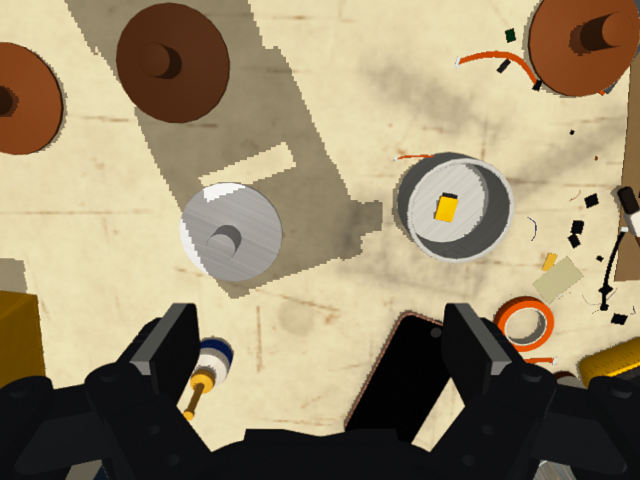

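View pics/w2.png

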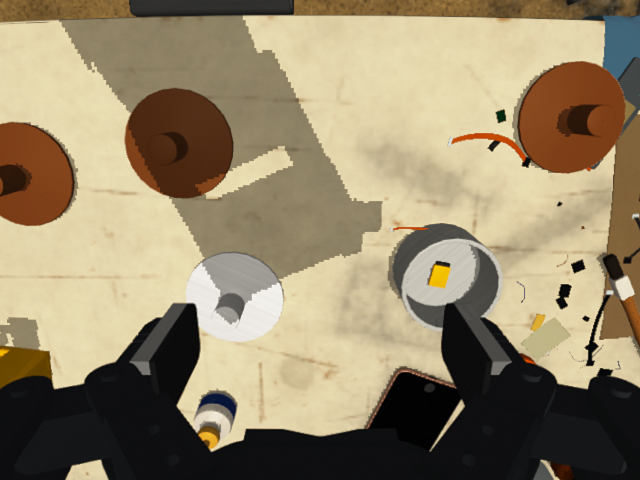

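w3: the lid disc is at (231,232) with its knob around (225,242), and the pot rim is at (460,210). w2: the lid is at (235,296), with the left finger partly hiding it, and the pot at (450,283). I'll measure by depth and colour in both views.

```bash
cat >> h.py <<'E'
def cloud(im):
    v,u=np.mgrid[0:480,0:640]; uv=np.c_[u.ravel(),v.ravel()]
    o,d=ray(im,uv); z=im["depth"].ravel(); P=o+d*z[:,None]; P[z<=0]=np.nan; return P.reshape(480,640,3)
def circ(p):
    A=np.c_[2*p,np.ones(len(p))];s=np.linalg.lstsq(A,(p**2).sum(1),rcond=None)[0];return s[:2],np.sqrt(s[2]+s[0]**2+s[1]**2)
def near(P,c,rad,z0,z1):
    return (np.hypot(P[...,0]-c[0],P[...,1]-c[1])<rad)&(P[...,2]>z0)&(P[...,2]<z1)
E
python3 - <<'E'
from h import *
for y in (0.24,0.20):
    if y<.24: r.move_linear([.50,.18,.22],vel=.1)
    w=grab("wrist");P=cloud(w);np.set_printoptions(precision=4,suppress=True)
    L=(.525,.161)
    m=near(P,L,.03,.036,.06);q=P[m];print("knobtop n",len(q),np.median(q,0),(q.min(0)+q.max(0))/2,np.ptp(q,0),np.percentile(q[:,2],[5,50,95]))
    m=near(P,L,.055,.006,.018);q=P[m];h=cv2.convexHull(q[:,:2].astype(np.float32))[:,0];print("disc",np.median(q[:,2]),circ(h.astype(float)))
    # plane tilt
    A=np.c_[q[:,:2],np.ones(len(q))];print("tilt",np.linalg.lstsq(A,q[:,2],rcond=None)[0][:2])
    m=near(P,(.4976,.3346),.055,.041,.052);q=P[m];h=cv2.convexHull(q[:,:2].astype(np.float32))[:,0];print("rim",np.median(q[:,2]),circ(h.astype(float)))
    b=near(P,(.45,.24),.04,-.02,.02);print("bench",np.median(P[b][:,2]))
print(r.current_t())
E
```

```text
knobtop n 744 [0.5252 0.1672 0.045 ] [0.5265 0.1663 0.0418] [0.0218 0.0219 0.011 ] [0.0394 0.045  0.0462]
disc 0.009606783731269997 (array([0.5267, 0.1663]), np.float64(0.04289131794558465))
tilt [0.0022 0.0008]
rim 0.04356902140711247 (array([0.4998, 0.3436]), np.float64(0.039788632105176844))
bench -0.0012332789696956892
knobtop n 724 [0.5252 0.1666 0.045 ] [0.5267 0.1662 0.0416] [0.0224 0.0218 0.0111] [0.0392 0.045  0.0463]
disc 0.00961353554194519 (array([0.5267, 0.1663]), np.float64(0.04279556018242363))
tilt [0.0004 0.0002]
rim 0.04350335199137978 (array([0.4998, 0.3434]), np.float64(0.0399713841459713))
bench -0.001240288314336202
3.475
```

```bash
python3 - <<'E'
from h import *
np.set_printoptions(precision=4,suppress=True)
r.move_linear([.5267,.1663,.10],vel=.2)
r.move_linear([.5267,.1663,.039],vel=.1)
r.set_gripper(0.0,40); print("open",r.current_opening(),r.current_finger_force(),r.current_contact_force())
r.move_linear([.5267,.1663,.15],vel=.12)
r.move_linear([.50,.25,.15],vel=.2)
w=grab("wrist","w4");P=cloud(w)
m=near(P,(.5,.25),.055,.11,.135);q=P[m];h=cv2.convexHull(q[:,:2].astype(np.float32))[:,0].astype(float);print("disc",len(q),np.median(q[:,2]),circ(h))
A=np.c_[q[:,:2],np.ones(len(q))];print("tilt",np.linalg.lstsq(A,q[:,2],rcond=None)[0][:2])
m=near(P,(.4998,.3435),.055,.041,.052);q=P[m];h=cv2.convexHull(q[:,:2].astype(np.float32))[:,0].astype(float);print("rim",len(q),np.median(q[:,2]),circ(h))
print(r.current_tool_pos(),r.current_contact_force(),r.current_t())
E
```

```text
open 0.24334376203662295 39.177266880869865 [-1.478  -0.6524  5.0222]
disc 21156 0.11985506242215171 (array([0.4998, 0.2503]), np.float64(0.042807705363636754))
tilt [ 0.01   -0.0002]
rim 2828 0.04353528748721806 (array([0.4998, 0.3435]), np.float64(0.03992550359422523))
[0.5002 0.2491 0.1497] [-0.0023 -0.1764 -0.1566] 7.325
```

View pics/w4.png

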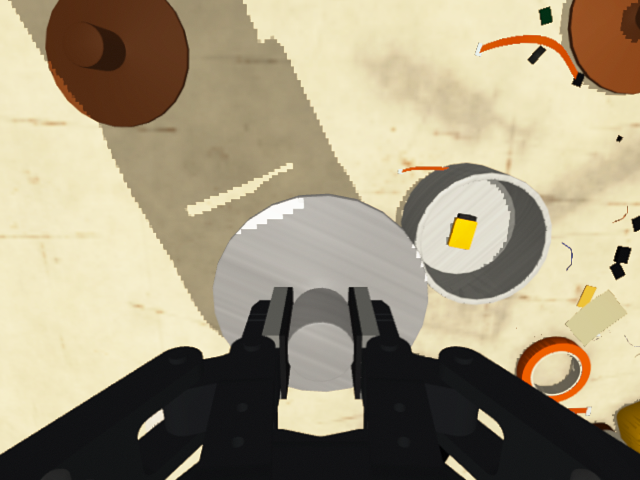

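The lid is held centred and level; the pot is at (483,235). Now I'll place the lid, watching the force.

```bash
python3 - <<'E'
from h import *
np.set_printoptions(precision=4,suppress=True)
r.move_linear([.5002,.3426,.12],vel=.15); print(r.current_tool_pos())
r.move_linear([.5002,.3426,.084],vel=.08); f0=r.current_contact_force()[2]; print(r.current_tool_pos(),f0)
for z in (.0815,.0803,.0797,.0791,.0785):
    r.move_linear([.5002,.3426,z],vel=.05); f=np.array(r.current_contact_force()); print(z,r.current_tool_pos(),f)
    if f[2]-f0>4: break
r.set_gripper(0.55); r.sleep(.1)
r.move_linear([.5002,.3426,.17],vel=.15)
r.move_linear([.48,.26,.2],vel=.15)
w=grab("wrist","w5");P=cloud(w)
m=near(P,(.5,.3435),.055,.045,.06);q=P[m];h=cv2.convexHull(q[:,:2].astype(np.float32))[:,0].astype(float);print("disc",len(q),np.median(q[:,2]),circ(h))
A=np.c_[q[:,:2],np.ones(len(q))];print("tilt",np.linalg.lstsq(A,q[:,2],rcond=None)[0][:2])
print(r.current_t())
E
```

```text
[0.5003 0.342  0.1201]
[0.5002 0.3426 0.0838] -1.0704537341036136
0.0815 [0.5003 0.3427 0.0817] [-0.1931  0.2472  0.0448]
0.0803 [0.5002 0.3426 0.0803] [-0.6687  0.1556 -0.9634]
0.0797 [0.5002 0.3426 0.0797] [-0.8101 -0.0617 -1.5228]
0.0791 [0.5002 0.3426 0.0791] [ 1.2797  0.0727 -0.8049]
0.0785 [0.5002 0.3426 0.0785] [-0.8474 -1.4403 -0.4167]
disc 9809 0.04866704977473857 (array([0.5002, 0.3434]), np.float64(0.04288428726709947))
tilt [0.0028 0.0002]
12.0083
```

View pics/w5.png

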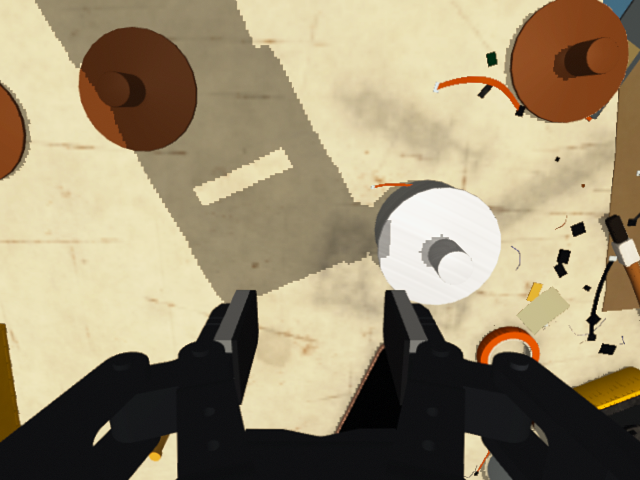

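The lid is seated: centre (.5002,.3434), level, within about 0.5 mm of the pot centre. Next I'll look at the red handle from near.

```bash
python3 - <<'E'
from h import *
np.set_printoptions(precision=4,suppress=True)
a=np.pi-.108
def red(im):
    p=im["pixels"].astype(int);return ((p[...,0]>90)&(p[...,1]<60)&(p[...,2]<60))
ims=[]
for i,pt in enumerate([[.47,-.06,.25],[.47,-.13,.25]]):
    r.move_to(pt,down(a)) if i==0 else r.move_linear(pt,vel=.15)
    w=grab("wrist","w6" if i==0 else None);P=cloud(w);m=red(w)&near(P,(.555,-.097),.04,.1,.2);q=P[m]
    t=m&(P[...,2]>np.nanpercentile(q[:,2],90)-.004)
    n,l,st,ce=cv2.connectedComponentsWithStats(t.astype(np.uint8));k=1+st[1:,4].argmax()
    tp=P[(l==k)];ims.append((w,ce[k]));print(len(q),"top",ce[k],np.median(tp,0),(tp.min(0)+tp.max(0))/2,np.ptp(tp,0),circ(cv2.convexHull(tp[:,:2].astype(np.float32))[:,0].astype(float)))
    print("all",q.min(0),q.max(0))
    y=w["pixels"].astype(int);ym=(y[...,0]>140)&(y[...,2]<70)&(y[...,1]>90)&(P[...,2]>.1)&(P[...,2]<.13)
    Y=P[ym];
    # front roof edge: min x per y bin
    b=[(c,Y[abs(Y[:,1]-c)<.002][:,0].min(),np.median(Y[:,2])) for c in np.arange(-.2,-.03,.015) if (abs(Y[:,1]-c)<.002).sum()>10]
    b=np.array(b);print(np.polyfit(b[:,0],b[:,1],1),b[:,:2].T)
print(two(ims[0][0],ims[0][1],ims[1][0],ims[1][1]),r.current_t())
E
```

```text
1332 top [273.6402 384.4356] [ 0.5522 -0.0955  0.1575] [ 0.5535 -0.0957  0.157 ] [0.0174 0.0164 0.0058] (array([ 0.5535, -0.0958]), np.float64(0.008383182293173598))
all [ 0.5448 -0.1096  0.1083] [ 0.5707 -0.0868  0.1599]
[-0.2313  0.5668] [[-0.2    -0.125  -0.11   -0.095  -0.08   -0.065  -0.05   -0.035 ]
 [ 0.6241  0.5804  0.5943  0.5818  0.5799  0.5816  0.583   0.5851]]
771 top [384.1657 375.3517] [ 0.553  -0.0992  0.1576] [ 0.5535 -0.0993  0.1569] [0.0161 0.0108 0.0055] (array([ 0.5536, -0.0974]), np.float64(0.00753673174724814))
all [ 0.5448 -0.1051  0.103 ] [ 0.5688 -0.0939  0.1596]
[0.3489 0.6321] [[-0.2    -0.185  -0.17   -0.155  -0.14   -0.125  -0.11   -0.095  -0.035 ]
 [ 0.5921  0.5684  0.5698  0.5712  0.5726  0.5753  0.5765  0.5956  0.6437]]
(array([ 0.5618, -0.0981,  0.1451]), np.float64(0.0005070465684282718)) 13.9583
```

View pics/w6.png

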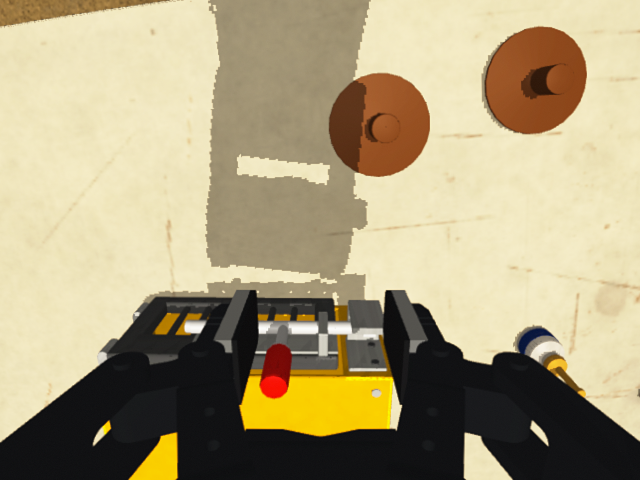

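The red handle is at (274,384) in the picture and measures (.5537,-.0958), top z about .158. This agrees with the locker geometry: yaw -0.108, hinge (.555,-.232). Next: grip and lift.

```bash
python3 - <<'E'
from h import *
np.set_printoptions(precision=4,suppress=True)
k=np.array([.5537,-.0958])
r.move_linear([*k,.22],vel=.15)
r.move_linear([*k,.144],vel=.1); print(r.current_tool_pos(),r.current_contact_force())
r.set_gripper(0.0,70); print(r.current_opening(),r.current_finger_force(),r.current_tool_pos(),r.current_contact_force())
for z in (.149,.155):
    r.move_linear([*k,z],vel=.03); print(r.current_tool_pos(),r.current_contact_force())
r.sleep(.15);w=grab("wrist","w7");print(r.current_contact_force(),r.current_t())
E
```

```text
[ 0.554  -0.0959  0.1446] [-0.3251 -0.1656 -0.3207]
0.19002679606317777 68.1197190284729 [ 0.554  -0.0959  0.1446] [-0.326  -0.0109  5.9712]
[ 0.5537 -0.0958  0.1491] [ 1.445  -1.1793 -1.0302]
[ 0.5538 -0.0958  0.1552] [ 0.7449 -0.558  -0.9416]
[ 2.2496 -1.0077 -1.4951] 16.9
```

View pics/w7.png

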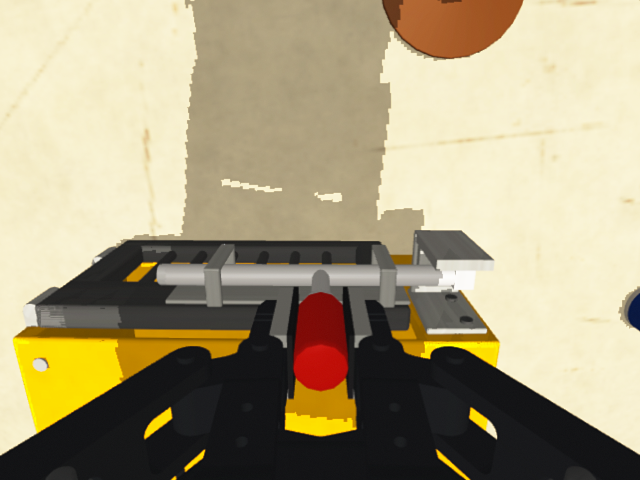

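The handle is gripped at (320,340) and the wrist carries about 1.5 N, the bolt's weight. I'll check the handle height and then draw in steps.

```bash
python3 - <<'E'
from h import *
np.set_printoptions(precision=4,suppress=True)
w=grab("wrist");P=cloud(w);p=w["pixels"].astype(int)
m=(p[...,0]>90)&(p[...,1]<60)&(p[...,2]<60)&near(P,(.5537,-.0958),.02,.1,.2)
print("top z",np.percentile(P[m][:,2],[50,90]), "rod", dep(w,[(270,273),(345,275)]))
k=np.array([.5537,-.0958]);d=-np.array([.108,.994])
for s in (.006,.012,.018,.024,.029):
    r.move_linear([*(k+d*s),.155],vel=.05); f=np.array(r.current_contact_force());print(s,r.current_tool_pos(),f,r.current_finger_force())
    if np.linalg.norm(f)>15: break
w=grab("wrist","w8");print(r.current_t())
E
```

```text
top z [0.1653 0.1682] rod [[ 0.5492 -0.1173  0.1002]
 [ 0.5543 -0.0839  0.0989]]
0.006 [ 0.553  -0.1022  0.155 ] [ 0.8785 -1.8276 -1.0298] 68.30720901489258
0.012 [ 0.5524 -0.1082  0.155 ] [ 0.8761 -1.1593 -0.2264] 68.36371779441833
0.018 [ 0.5517 -0.1141  0.155 ] [ 0.5526  0.1933 -1.4   ] 68.38628053665161
0.024 [ 0.5511 -0.12    0.155 ] [-0.0553 -0.6933 -1.2341] 68.38767528533936
0.029 [ 0.5506 -0.125   0.155 ] [ 0.2096 -0.8458 -2.4813] 68.39362621307373
18.3167
```

View pics/w8.png

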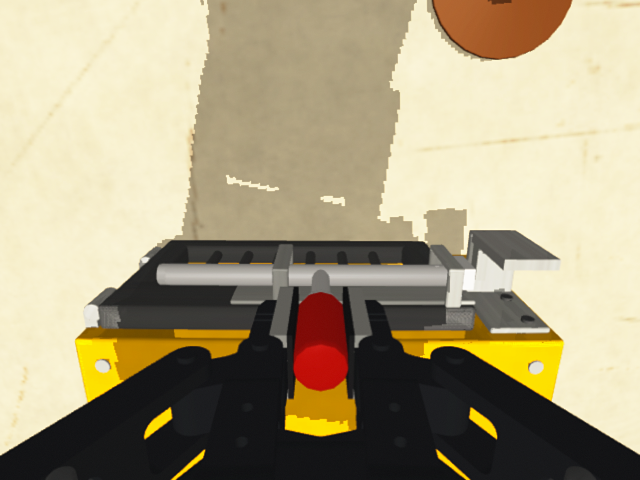

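The bolt was lifted about 11 mm and drawn 29 mm. Its end, at (465,280), is clear of the keeper channel. Now I'll swing the gate.

```bash
python3 - <<'E'
from h import *
np.set_printoptions(precision=4,suppress=True)
yaw=-.108; H=np.array([.555,-.2317])
p0=np.array(r.current_tool_pos())[:2]
c,s=np.cos(yaw),np.sin(yaw); loc=np.array([[c,s],[-s,c]])@(p0-H); print(loc)
q0=r.current_q();print(q0)
for th in np.arange(.1,.81,.1):
    t=yaw+th;c,s=np.cos(t),np.sin(t);p=H+np.array([[c,-s],[s,c]])@loc
    r.move_linear([*p,.155],rot=down(np.pi+yaw+th),vel=.06)
    f=np.array(r.current_contact_force());print(round(th,1),r.current_tool_pos(),f,r.current_torque(),r.current_finger_force())
    if np.linalg.norm(f)>20: break
r.sleep(.3);grab("wrist");grab("side","s9");
cv2.imwrite("pics/s9c.png",cv2.resize(cv2.imread("pics/s9.png")[190:350,220:460],None,fx=3,fy=3))
print(r.current_q(),r.current_t())
E
```

```text
[-0.0159  0.1058]
[-0.3054  0.4954  1.7014 -0.0001  0.9447 -1.7679]
0.1 [ 0.5401 -0.1257  0.1552] [ 0.2336  0.6101 -1.2332] [ 0.1049 -0.1405  0.0157] 68.3919632434845
0.2 [ 0.5298 -0.1277  0.1551] [ 0.7394  1.0501 -0.97  ] [ 0.1234 -0.1069  0.0141] 68.39281439781189
0.3 [ 0.5196 -0.1308  0.1551] [ 0.4954  0.4466 -1.229 ] [ 0.1399  0.0084 -0.0853] 68.39288592338562
0.4 [ 0.5097 -0.1349  0.1551] [ 0.1827  0.2188 -0.8578] [ 0.1307 -0.0985 -0.0294] 68.39125156402588
0.5 [ 0.5003 -0.1399  0.1551] [ 1.4493  1.0742 -1.6605] [ 0.1068 -0.1281 -0.0267] 68.39198112487793
0.6 [ 0.4914 -0.1458  0.1551] [ 1.1411  1.5928 -1.9433] [ 0.0903 -0.1135 -0.043 ] 68.39212417602539
0.7 [ 0.4831 -0.1526  0.1551] [ 0.8624  0.963  -1.5583] [ 0.1496 -0.101  -0.0539] 68.39354038238525
0.8 [ 0.4755 -0.1602  0.1551] [ 0.7154  1.095  -0.8831] [ 0.1443 -0.1208 -0.0565] 68.3947241306305
[-0.4182  0.3961  1.8655  0.      0.8797 -2.6805] 21.3167
```

View pics/s9c.png

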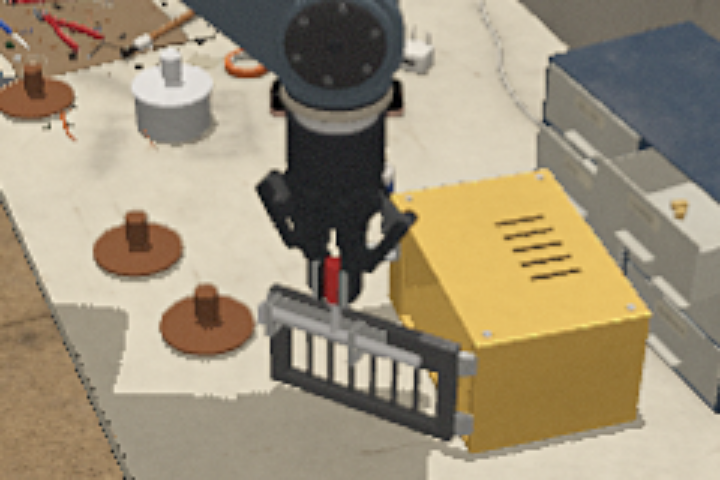

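The gate stands open at about 45°, the red handle at (333,280) is in the fingers, and the lid sits on the pot at (172,95).

```bash
python3 -c "
from cell import r
print(r.hand_in())"
```

```text
the job is handed in; nothing more can be done
None
```

I handed the job in at about 21 s of the 48 s: the lid measured seated, level and within 1 mm of the pot's centre, the bolt was lifted over the lip and drawn about 29 mm, and the gate is held at about 0.8 rad (45°) by the red handle; `hand_in` returned no verdict.

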